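# Clamp a bottle with the travelling feed knob

### The arm

A 6-joint arm with a two-finger parallel gripper is mounted at the origin on a cart in front of the work surface, level with it; the furniture and walls round the work are solid. World frame = base frame: x ahead of the robot, y to its left, z up, the work surface at z = 0. Lengths are in m, angles in rad, forces in N, time in s.
With the tool pointing down it reaches from about 0.325 to 0.775 m from the base axis. Payload 5.5 kg.
Tool frame: the origin (TCP) lies on the centre line of the jaws, within the pads' length; the fingertips stand 25 mm ahead of it and the grasp point (between the pads) lies 6 mm ahead of it; z points along the fingers, y is the line along which they close (so a half turn about z gives the same grasp; the last joint's range is limited). The gripper opens to 85 mm and grips with 20 to 120 N. Pads are 22 mm wide; open, the fingers measure 114 mm over their backs; the gripper's body (76 mm by 85 mm) begins 54 mm behind the grasp point. The pads swing forward as they close: fully open they stand 13 mm farther back than shut.
Start: joints at [1.052, 0.091, 1.231, -0, 1.82, -0.057], TCP at [0.267, 0.537, 0.256] pointing down, gripper open.
Joint ranges: [-2.87, 2.87], [-0.86, 2.18], [0.17, 2.46], [-1.51, 4.65], [0.06, 2.69], [-2.65, 2.65]. Speed limits (rad/s): [2.57, 2.57, 3.01, 3.14, 3.14, 3.14].

### API

Orientations are given as a unit quaternion [w, x, y, z].
In Python, from rig import status, imaging, workorder gives the robot as it stands.
- The arm moves only by the tool jog_arm, never from a script. Its argument "series" is one flat list of numbers, 7 for each row, row after row: the shift along the tool's x, y, z in m, then the turn, a rotation vector about the tool's x, y, z in rad, then the opening, from 0 (shut) to 1 (fully open). A call has 1 to 10 rows; each row is the pose to reach, as a shift and turn from the pose commanded when the call began, along the tool's axes at that moment; what a row does not reach only later rows make up. A row lasts 1/10 s, in which the tool goes at most 50 mm and 8.59 degrees, less where a joint would pass 70% of its speed; a pose out of reach is approached as far as the arm can. A call with a gripper value outside its range is refused whole. The fingers move at their own pace and stop on an object; "newtons" is the grip in N (left out, the last holds). Time passes only in rows, so rows that repeat a pose let the fingers close. It gives the time, the measured TCP pose, the force, the opening and the grip force at its end, in the units of the state.
- status.observe(): the state, without advancing time (a new reading comes with each control period).
- imaging.get_image(name): name is "side" or "top"; returns a dict with "img" (420x560x3 uint8, blue, green, red), "intrinsics" (3x3 intrinsics, pixels), "R" (3x3) and "t" (3): a world point X has camera coordinates R X + t. Camera axes: x right, y down, z forward; pixel columns grow to the right and rows downward; lengths in m; the calibration is good to about 2 mm. A picture is of the moment at which its call begins. There is no depth.
- workorder.sign_off(): hands the job in; it is judged then, once.
The state is a dict: "t": time; "joint_pos": joint angles; "qd": joint speeds; "joint_torque": joint torques, N m; "tool_pos": TCP position; "orientation": TCP orientation; "ft_force": force on the tool from outside, world axes, zero at the start; "torque": the same for the moment, N m; "finger_gap": opening from 0.0 (shut) to 1.0 (fully open); "grasp_force": force on a finger pad.
Only numpy, scipy, OpenCV 4.12 (cv2) and the standard library are available. Lean on these libraries where they do the work, as an engineer would, in place of code of your own. Each camera call takes 0.05 s, during which the arm holds its last target. There are 200 camera calls.

### The job

Stand the small screw-cap bottle upright between the jaws of the clamp stage and let go of it. Then take the feed knob on the sliding carriage in a light grip (20 N a finger is plenty) and turn it clockwise, letting your hand travel along with it, until the bottle sits home in the V stop and the sprung jaw holds it with about 15 N (8 to 22 N will do; never squeeze it with more than 30 N). Do not shove the carriage or its knob along by force, and leave the other things on the desk where they are.

Things in the scene. Friction and masses are not known exactly. Their poses are not given: they have to be found in the camera images.
- bottle: small screw-cap bottle, the only loose bottle, 34 mm in diameter and 80 mm tall (the cap, 21 mm wide, is the top 14 mm), about 60 g; origin at the centre of its underside, z up. Grip the body at about 50 mm height.
- stage: clamp stage screwed to the desk: aluminium bed 84 mm (x) by 240 mm (y), 14 mm thick, from y = -110 to +130 mm. Origin on the desk under the bed; x across it, y along it, z up. The fixed steel V stop (44 mm wide, 120 degree V, up to 45 mm above the desk) stands at y = -92 to -55 mm and opens towards +y; the carriage is at the +y end and slides towards -y.
- seat (a point): on top of the bed (14 mm above the desk), at stage x = 0, y = -45 mm: where the centre of the bottle's underside is when it is fully home in the V stop; axes as the stage's.
- between (a point): on top of the bed, at stage x = 0, y = -39 mm: where to stand the bottle, within a few mm, before clamping (6 mm short of home; the jaw is then 4 to 12 mm away from it).
- knob_grip (a point): centre of the head of the round black fluted feed knob on the carriage (head 50 mm in diameter, 34 mm tall, axis vertical); on the knob's axis, 78 mm above the desk, 17 mm under the knob's top, 36 mm above the carriage top, at stage x = 0 and y = +70 mm less the travel. It travels with the carriage.
- carriage: painted sliding block 76 by 70 mm, top 42 mm high, origin that of the stage shifted by the travel. It carries the knob and the sprung jaw (rubber face 42 mm wide, top 45 mm high; springs preloaded to 10 N, then 3 N per mm, 9 mm of give). The jaw's setting differs each time and is not reported: its face starts at stage y = -14 mm plus or minus 4 mm, so it yields after 10 to 18 mm of travel.
- tape: bystander: roll of tape lying flat, 96 mm wide, 25 mm tall, origin at the centre of its underside
- glass: bystander: empty beaker, 55 mm wide, 70 mm tall, origin at the centre of its underside
- feed_knob (a joint): angle of the knob in rad, 0 at the start, growing clockwise seen from above, at most 4. A rack and pinion ties it to the carriage: 1 rad clockwise moves carriage and knob 8 mm towards the V (stage -y). It stays where it is left. The slide's 48 N of friction takes 0.38 N m while turning; each newton of jaw force adds 0.008 N m: a step of 0.08 is felt when the jaw meets the seated bottle.
Mind the look-alikes: they are no part of the job. What is shaped like the bottle but pink is not meant.

How it is judged:
On the way, in this order (a step that is already met when the one before it is completed fails the run):
1. the bottle stands upright on the bed between V stop and jaw, let go, before the carriage is moved (z of bottle in the frame of seat between -0.004 and 0.004 m and horizontal distance between bottle and between below 0.015 m and angle between bottle's own z axis and vertical below 0.1 rad and contact force between the fingers and bottle below 0.1 N and value of joint feed_knob below 0.4 rad), for 0.2 s.
2. the knob is turned until the sprung jaw presses the bottle (contact force between carriage and bottle above 8 N and value of joint feed_knob above 1 rad), for 0.2 s.
At the end, for the whole second after the job is handed in: the bottle stands upright (within 0.1 rad) on the bed, home in the V stop (within 4 mm of the seat point), and the sprung jaw presses on it with 8 to 22 N (horizontal distance between bottle and seat below 0.004 m and angle between bottle's own z axis and vertical below 0.1 rad and z of bottle in the frame of seat between -0.004 and 0.004 m and contact force between carriage and bottle between 8 and 22 N); the robot touches nothing.
It fails at once if the bottle is squeezed by the jaw with more than 30 N (contact force between carriage and bottle above 30 N).
It fails at once if the knob or carriage is gripped or shoved with more than 55 N in all (both fingers added) (contact force between the fingers and carriage above 55 N).
It fails at once if a bystander (tape or beaker) is moved more than 30 mm (distance of any of tape, glass from where it was at the start of the episode above 0.03 m).
It also fails if it takes over 72 s, if anything falls off the work surface, if the arm or the gripper's body presses on something with over 40 N, if the wrist force passes 120 N, or if a joint passes its speed limit or range.

## Working session

There is one attempt and no reset: what is moved stays moved. The work goes in short steps, Python scripts to look and compute and a tool call to move; the robot and the scene stay as the last step left them, time stands still between calls to the robot, and variables do not carry over. Pictures are saved under pics/ and viewed, at most 10 in all, crops included, and the job is handed in when it is done.

Besides the shell and the picture viewer there is one more tool, called after "Emit:" by a JSON object that holds its "fn" and its "kwargs". jog_arm: Moves the arm, as the interface text tells. Its arguments: {"type":"object","properties":{"series":{"type":"array"},"newtons":{"type":"number"}},"required":["series"]}

```bash
mkdir -p pics; python3 - <<'E'
from rig import status, imaging
import cv2, numpy as np, json
for n in("top","side"):
    d=imaging.get_image(n); cv2.imwrite(f"pics/{n}0.png",d["img"])
    np.savez(f"{n}0.npz",**d)
    print(n,np.round(d["intrinsics"],1).tolist(),np.round(d["R"],3).tolist(),np.round(d["t"],3).tolist())
print(status.observe())
E
```

```text
top [[516.4, 0.0, 266.1], [0.0, 516.4, 203.9], [0.0, 0.0, 1.0]] [[0.019, -1.0, 0.007], [-0.992, -0.02, -0.126], [0.126, -0.005, -0.992]] [0.248, 0.547, 1.337]
side [[441.1, 0.0, 283.0], [0.0, 441.1, 210.5], [0.0, 0.0, 1.0]] [[-1.0, 0.024, -0.02], [0.029, 0.507, -0.861], [-0.011, -0.861, -0.508]] [0.536, -0.058, 1.231]
{'t': 0.1, 'joint_pos': array([ 1.05229692e+00,  9.17958594e-02,  1.23177038e+00,  1.95065982e-06,
        1.81980035e+00, -5.66784201e-02]), 'qd': array([-0.00096576, -0.0021558 , -0.00151137, -0.00053389,  0.00112493,
       -0.00027181]), 'joint_torque': array([ 1.68002523e-03, -4.60215282e+01, -4.19222152e+01, -2.64423261e-04,
        1.05504107e-02, -6.81265348e-06]), 'tool_pos': array([0.26723322, 0.53696906, 0.25525376]), 'orientation': array([-2.52487525e-04,  2.28863625e-01,  9.73458091e-01, -8.50273926e-04]), 'ft_force': array([ 0.11145691,  0.59401315, -0.02390594]), 'torque': array([-0.00414132,  0.02917837,  0.01794281]), 'grasp_force': 0.0, 'finger_gap': 1.0004678016453183}
```

View pics/top0.png

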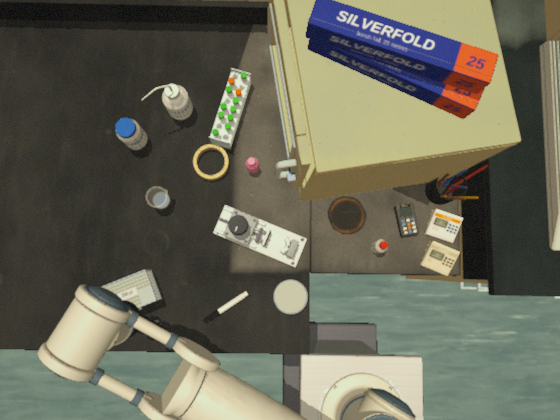

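View pics/side0.png

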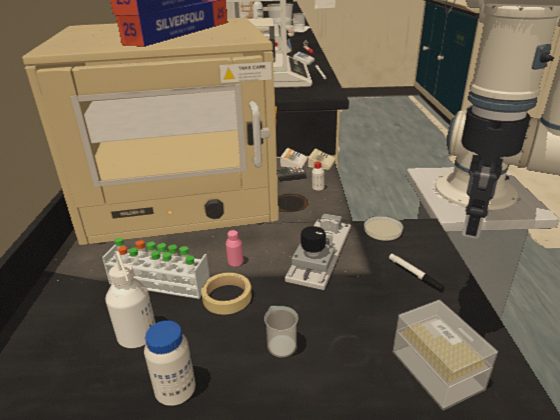

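The top view shows the stage from (215,210) to (305,262), with its black knob at (239,223) and the V stop near (290,247). There are two bottle candidates:
- White with a red cap: top (381,246), side (318,177).
- Pink: top (252,164), side (234,248). It is excluded by the description.

The white/red one fits. I'll confirm it in a crop and triangulate.

```bash
cat > h.py <<'E'
import numpy as np, cv2
def ray(d,p):
    K,R,t=d["intrinsics"],d["R"],d["t"]
    v=R.T@np.linalg.solve(K,[p[0],p[1],1.]); return -R.T@t, v/np.linalg.norm(v)
def onz(d,p,z):
    c,v=ray(d,p); return c+v*(z-c[2])/v[2]
def tri(d1,p1,d2,p2):
    c1,v1=ray(d1,p1);c2,v2=ray(d2,p2)
    s=np.linalg.lstsq(np.c_[v1,-v2],c2-c1,rcond=None)[0]
    a,b=c1+s[0]*v1,c2+s[1]*v2; return (a+b)/2,np.linalg.norm(a-b)
def proj(d,X):
    q=d["intrinsics"]@(d["R"]@np.asarray(X)+d["t"]); return q[:2]/q[2]
E
python3 - <<'E'
from h import *
T=dict(np.load("top0.npz"));S=dict(np.load("side0.npz"))
def red(d,box):
    x0,y0,x1,y1=box; h=cv2.cvtColor(d["img"],cv2.COLOR_BGR2HSV)[y0:y1,x0:x1]
    m=((h[...,0]<8)|(h[...,0]>172))&(h[...,1]>150)&(h[...,2]>90)
    ys,xs=np.nonzero(m); return xs.mean()+x0,ys.mean()+y0,len(xs)
a=red(T,(365,230,400,262));b=red(S,(305,155,332,195));print(a,b,tri(T,a[:2],S,b[:2]))
print("knob",tri(T,(239,223),S,(314,233)))
A=cv2.resize(T["img"][195:275,205:325],None,fx=5,fy=5,interpolation=cv2.INTER_CUBIC)
B=cv2.resize(S["img"][140:300,270:370],None,fx=3.75,fy=3.75,interpolation=cv2.INTER_CUBIC)
cv2.imwrite("pics/cA.png",A);cv2.imwrite("pics/cB.png",B)
E
```

```text
(np.float64(383.53061224489795), np.float64(244.71428571428572), 49) (np.float64(317.3529411764706), np.float64(164.5), 34) (array([ 0.43780229, -0.04422779,  0.06998511]), np.float64(0.00021806393686612364))
knob (array([0.48181462, 0.32676604, 0.08837554]), np.float64(0.0059361303099902275))
```

View pics/cA.png

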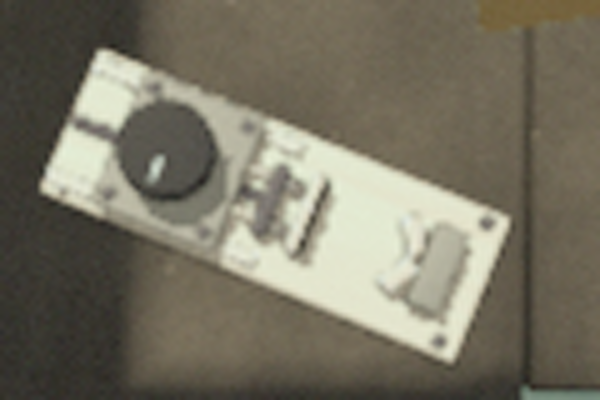

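View pics/cB.png

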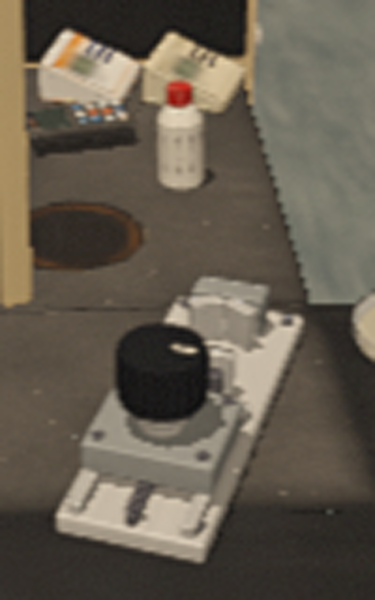

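The crops confirm the target: a white bottle with a red cap standing on the desk at (0.438,-0.044), with its cap at about 73 mm. The bed corners in crop A are at (103,48), (510,215), (455,362) and (40,190).

```bash
python3 - <<'E'
from h import *
from rig import status
T=dict(np.load("top0.npz"));S=dict(np.load("side0.npz"))
px=[(103,48),(510,215),(455,362),(40,190)]
P=np.array([onz(T,(x/5+205-.4,y/5+195-.4),.014)[:2] for x,y in px])
print(P.round(4), [np.linalg.norm(P[i]-P[(i+1)%4]).round(4) for i in range(4)])
# stage coords: which x side? +y end = px0,px3. x axis = y rotated -90deg
yv=(P[0]+P[3]-P[1]-P[2]); yv/=np.linalg.norm(yv); xv=np.array([yv[1],-yv[0]])
# kabsch-like: center is y=+10
c=P.mean(0); o=c-10e-3*yv
w=lambda x,y:o+x*xv+y*yv
print("o",o,"yaw of y axis",np.arctan2(yv[1],yv[0]),"xv",xv)
for n,y in(("seat",-.045),("between",-.039),("knob",.07)): print(n,w(0,y))
k=w(0,.07)
print("knob top pred px",proj(T,[*k,.095])*1,"crop",(proj(T,[*k,.095])-[205,195])*5+2, "seen ~ (168,150)")
print("side pred",proj(S,[*k,.095]),"crop",(proj(S,[*k,.095])-[270,140])*3.75)
# side corners at bottom
for q in [(-.042,.13),(.042,.13),(.042,-.11)]: print("side corner crop",(proj(S,[*w(*q),.014])-[270,140])*3.75)
b=[.4378,-.0442]
for z in (0,.08): print("bottle",z,(proj(S,[*b,z])-[270,140])*3.75)
o=status.observe(); from scipy.spatial.transform import Rotation as R
q=o["orientation"];print(R.from_quat(q,scalar_first=True).as_matrix().round(4))
E
```

```text
[[0.5413 0.3682]
 [0.4558 0.1483]
 [0.3773 0.1768]
 [0.4642 0.3997]] [np.float64(0.236), np.float64(0.0835), np.float64(0.2392), np.float64(0.0833)]
o [0.45601548 0.26393594] yaw of y axis 1.1992620048110796 xv [ 0.93177141 -0.3630455 ]
seat [0.43967843 0.22200623]
between [0.4418567  0.22759686]
knob [0.48142866 0.32915994]
knob top pred px [237.72965109 224.06180279] crop [165.64825547 147.30901396] seen ~ (168,150)
side pred [312.88437742 230.7419841 ] crop [160.81641531 340.28244036]
side corner crop [202.49259706 541.35389455]
side corner crop [ 52.94838458 509.30204077]
side corner crop [175.75274372 290.36585775]
bottle 0 [175.62648075 175.5654078 ]
bottle 0.08 [177.70097452  79.50139892]
[[-8.952e-01  4.456e-01 -9.000e-04]
 [ 4.456e-01  8.952e-01 -1.500e-03]
 [ 1.000e-04 -1.800e-03 -1.000e+00]]
```

```bash
cat >> h.py <<'E'
from scipy.spatial.transform import Rotation as Rot
def go(p,yaw):
    "shift and turn in current tool axes to TCP p, tool down, closing axis at yaw (deg)"
    from rig import status
    s=status.observe(); R0=Rot.from_quat(s["orientation"],scalar_first=True)
    a=np.radians(yaw); y=np.array([np.cos(a),np.sin(a),0]); z=np.array([0,0,-1.])
    R1=Rot.from_matrix(np.c_[np.cross(y,z),y,z])
    print("shift",(R0.inv().apply(np.array(p)-s["tool_pos"])).round(4),"turn",(R0.inv()*R1).as_rotvec().round(4),
      "| t",round(s["t"],2),"tcp",s["tool_pos"].round(4),"F",s["ft_force"].round(1),"M",s["torque"].round(2),"q",s["joint_pos"].round(2),"gap",round(s["finger_gap"],3),round(s["grasp_force"],1))
E
python3 - <<'E'
from h import *
T=dict(np.load("top0.npz"));S=dict(np.load("side0.npz"))
print("oven front right foot",onz(S,(277,222),0), "top corner",tri(T,(303,195),S,(273,40)))
print("right top edge at bottle col", onz(T,(400,173),.35),onz(T,(520,145),.35))
go([.4378,-.0442,.20],-21.3)
E
```

```text
oven front right foot [0.55434476 0.13961289 0.        ] top corner (array([0.53014091, 0.19082668, 0.43634141]), np.float64(0.041907411492525984))
right top edge at bottle col [ 0.5712715  -0.01409195  0.35      ] [ 0.63538103 -0.26417213  0.35      ]
shift [-0.4117 -0.4442  0.056 ] turn [-1.5000e-03  1.2000e-03  1.4807e+00] | t 0.1 tcp [0.2672 0.537  0.2553] F [ 0.1  0.6 -0. ] M [-0.    0.03  0.02] q [ 1.05  0.09  1.23  0.    1.82 -0.06] gap 1.0 0.0
```

Emit:
{"fn": "jog_arm", "kwargs": {"series": [-0.412, -0.444, 0.04, -0.0015, 0.0012, 1.481, 1, -0.412, -0.444, 0.04, -0.0015, 0.0012, 1.481, 1, -0.412, -0.444, 0.04, -0.0015, 0.0012, 1.481, 1, -0.412, -0.444, 0.04, -0.0015, 0.0012, 1.481, 1, -0.412, -0.444, 0.04, -0.0015, 0.0012, 1.481, 1, -0.412, -0.444, 0.04, -0.0015, 0.0012, 1.481, 1, -0.412, -0.444, 0.04, -0.0015, 0.0012, 1.481, 1, -0.412, -0.444, 0.04, -0.0015, 0.0012, 1.481, 1, -0.412, -0.444, 0.04, -0.0015, 0.0012, 1.481, 1, -0.412, -0.444, 0.04, -0.0015, 0.0012, 1.481, 1]}}

```text
t: 1.1
tool_pos: [0.4081, 0.0566, 0.223]
orientation: [-0.0, 0.827, 0.562, 0.001]
ft_force: [1.6, 1.0, 0.1]
finger_gap: 1.003
grasp_force: 0.0
```

```bash
python3 -c "
from h import *
go([.4378,-.0442,.20],-21.3)"
```

```text
shift [-0.0828  0.0647  0.0229] turn [ 0.0005 -0.0019 -0.006 ] | t 1.1 tcp [0.4081 0.0566 0.223 ] F [1.6 1.  0.1] M [ 0.01 -0.03  0.03] q [ 0.05 -0.43  1.75  0.    1.82  0.43] gap 1.003 0.0
```

Emit:
{"fn": "jog_arm", "kwargs": {"series": [-0.083, 0.065, 0.02, 0, 0, 0, 1, -0.083, 0.065, 0.02, 0, 0, 0, 1, -0.083, 0.065, 0.02, 0, 0, 0, 1, -0.083, 0.065, 0.02, 0, 0, 0, 1, -0.083, 0.065, 0.02, 0, 0, 0, 1, -0.083, 0.065, 0.02, 0, 0, 0, 1]}}

```text
t: 1.7
tool_pos: [0.4386, -0.041, 0.2037]
orientation: [-0.0, 0.825, 0.565, 0.001]
ft_force: [-0.2, -0.3, -0.5]
finger_gap: 0.999
grasp_force: 0.0
```

```bash
python3 -c "
from h import *
from rig import imaging
go([.4378,-.0442,.056],-21.3)
d=imaging.get_image('side');cv2.imwrite('pics/s1.png',cv2.resize(d['img'][60:220,220:420],None,fx=3.5,fy=3.5,interpolation=cv2.INTER_CUBIC))
print(proj(d,[.4378,-.0442,.073]))"
```

```text
shift [-0.0036  0.0003  0.1477] turn [ 0.0008 -0.0022  0.0019] | t 1.7 tcp [ 0.4386 -0.041   0.2037] F [-0.2 -0.3 -0.5] M [-0.01  0.05  0.01] q [-0.17 -0.35  1.73  0.    1.76  0.2 ] gap 0.999 0.0
[317.33705984 163.50956049]
```

View pics/s1.png

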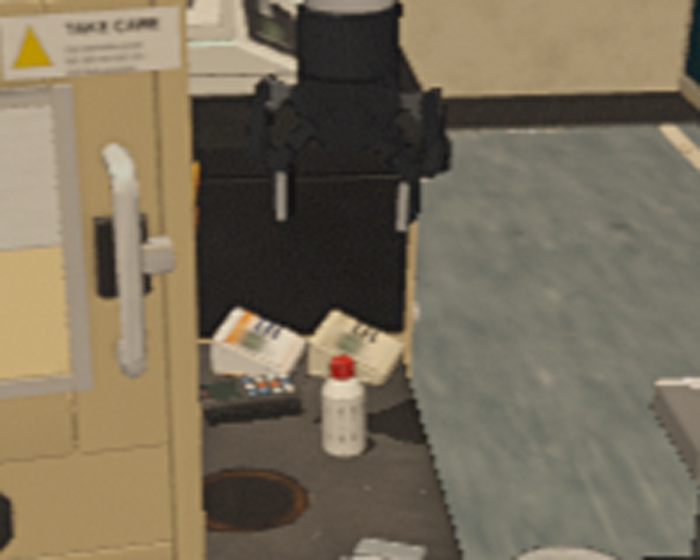

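The open fingers, at crop columns 280 and 402, straddle the bottle at column 342, so it's centred. I'll descend and close.

Emit:
{"fn": "jog_arm", "kwargs": {"newtons": 25, "series": [-0.004, 0, 0.04, 0, -0.002, 0, 1, -0.004, 0, 0.08, 0, -0.002, 0, 1, -0.004, 0, 0.12, 0, -0.002, 0, 1, -0.004, 0, 0.148, 0, -0.002, 0, 1, -0.004, 0, 0.148, 0, -0.002, 0, 1, -0.004, 0, 0.148, 0, -0.002, 0, 0, -0.004, 0, 0.148, 0, -0.002, 0, 0, -0.004, 0, 0.148, 0, -0.002, 0, 0, -0.004, 0, 0.148, 0, -0.002, 0, 0, -0.004, 0, 0.148, 0, -0.002, 0, 0]}}

```text
t: 2.75
tool_pos: [0.4382, -0.0459, 0.0573]
orientation: [0.001, 0.826, 0.564, 0.001]
ft_force: [-2.0, 1.1, 5.5]
finger_gap: 0.392
grasp_force: 24.0
```

Emit:
{"fn": "jog_arm", "kwargs": {"series": [0, 0, 0, 0, 0, 0, 0, 0, 0, 0, 0, 0, 0, 0, 0, 0, 0, 0, 0, 0, 0]}}

```text
t: 3.05
tool_pos: [0.4382, -0.046, 0.0572]
orientation: [0.001, 0.826, 0.564, 0.001]
ft_force: [-2.1, 0.2, 6.9]
finger_gap: 0.397
grasp_force: 24.0
```

```bash
python3 -c "
from h import *
go([.4378,-.0442,.2],-21.3)"
```

```text
shift [ 0.0016 -0.0006 -0.1428] turn [ 0.0029 -0.0006 -0.0004] | t 3.05 tcp [ 0.4382 -0.046   0.0572] F [-2.1  0.2  6.9] M [ 0.17  0.29 -0.01] q [-0.18 -0.3   1.95  0.    1.49  0.19] gap 0.397 24.0
```

Emit:
{"fn": "jog_arm", "kwargs": {"series": [0, 0, -0.02, 0, 0, 0, 0, 0, 0, -0.05, 0, 0, 0, 0, 0, 0, -0.09, 0, 0, 0, 0, 0, 0, -0.12, 0, 0, 0, 0, 0, 0, -0.14, 0, 0, 0, 0, 0, 0, -0.14, 0, 0, 0, 0, 0, 0, -0.14, 0, 0, 0, 0]}}

```text
t: 3.75
tool_pos: [0.4373, -0.0459, 0.195]
orientation: [0.0, 0.826, 0.564, 0.0]
ft_force: [-0.1, 0.1, -1.1]
finger_gap: 0.394
grasp_force: 24.7
```

```bash
python3 -c "
from h import *
go([.4419,.2276,.196],-21.3)"
```

```text
shift [ 0.2564 -0.0952 -0.0011] turn [ 0.0008  0.0002 -0.0004] | t 3.75 tcp [ 0.4373 -0.0459  0.195 ] F [-0.1  0.1 -1.1] M [0.02 0.05 0.02] q [-0.18 -0.35  1.74 -0.    1.75  0.19] gap 0.394 24.7
```

Emit:
{"fn": "jog_arm", "kwargs": {"series": [0.02, -0.008, 0, 0, 0, 0, 0, 0.055, -0.02, 0, 0, 0, 0, 0, 0.095, -0.035, 0, 0, 0, 0, 0, 0.135, -0.05, 0, 0, 0, 0, 0, 0.175, -0.065, 0, 0, 0, 0, 0, 0.215, -0.08, 0, 0, 0, 0, 0, 0.243, -0.09, 0, 0, 0, 0, 0, 0.256, -0.095, 0, 0, 0, 0, 0, 0.256, -0.095, 0, 0, 0, 0, 0, 0.256, -0.095, 0, 0, 0, 0, 0]}}

```text
t: 4.75
tool_pos: [0.4416, 0.2263, 0.1939]
orientation: [0.0, 0.826, 0.564, -0.001]
ft_force: [-1.2, -0.6, -0.0]
finger_gap: 0.396
grasp_force: 24.7
```

Emit:
{"fn": "jog_arm", "kwargs": {"series": [0, 0, 0.04, 0, 0, 0, 0, 0, 0, 0.08, 0, 0, 0, 0, 0, 0, 0.095, 0, 0, 0, 0, 0, 0, 0.095, 0, 0, 0, 0, 0, 0, 0.095, 0, 0, 0, 0]}}

```text
t: 5.25
tool_pos: [0.4425, 0.2267, 0.1016]
orientation: [0.0, 0.826, 0.564, 0.001]
ft_force: [0.5, -0.1, 0.3]
finger_gap: 0.392
grasp_force: 24.7
```

```bash
python3 -c "
from h import *
from rig import imaging
go([.4419,.2276,.0712],-21.3)
for n in('top','side'):
  d=imaging.get_image(n);np.savez(n+'2.npz',**d)
  u=proj(d,[.45,.25,.05]).astype(int);print(n,u,proj(d,[.4419,.2276,.035]))
  cv2.imwrite(f'pics/{n}2.png',cv2.resize(d['img'][u[1]-50:u[1]+50,u[0]-65:u[0]+65],None,fx=6,fy=6,interpolation=cv2.INTER_CUBIC))
"
```

```text
shift [ 0.0006 -0.001   0.0304] turn [ 0.0015 -0.0007 -0.0013] | t 5.25 tcp [0.4425 0.2267 0.1016] F [ 0.5 -0.1  0.3] M [ 0.03 -0.03  0.02] q [ 0.41 -0.16  1.75 -0.    1.55  0.78] gap 0.392 24.7
top [268 238] [277.0747848  241.80615827]
side [323 227] [326.04321053 227.92934438]
```

View pics/side2.png

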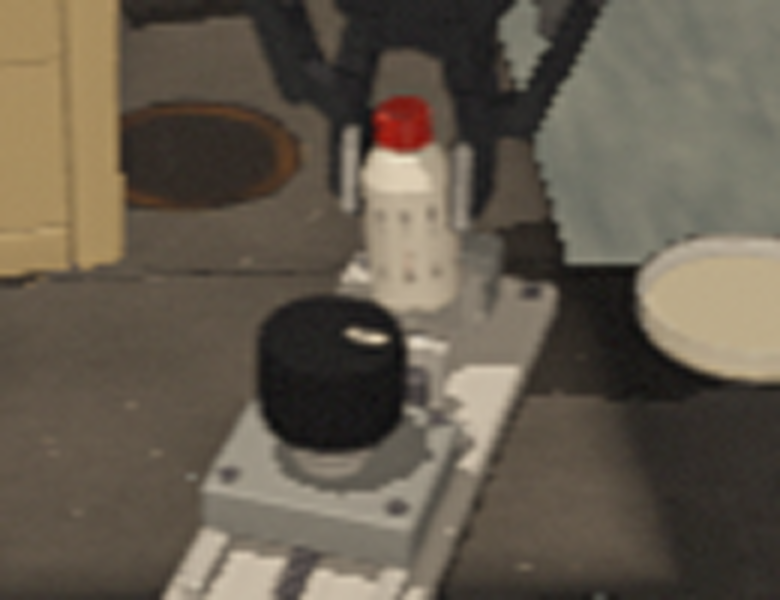

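The side view shows the bottle, with its cap at crop (403,122) and base at (410,295), upright in the fingers over the gap between the V stop and the jaw. I'll lower it.

Emit:
{"fn": "jog_arm", "kwargs": {"series": [0.0006, -0.001, 0.01, 0, 0, 0, 0, 0.0006, -0.001, 0.02, 0, 0, 0, 0, 0.0006, -0.001, 0.025, 0, 0, 0, 0, 0.0006, -0.001, 0.027, 0, 0, 0, 0, 0.0006, -0.001, 0.028, 0, 0, 0, 0, 0.0006, -0.001, 0.029, 0, 0, 0, 0, 0.0006, -0.001, 0.029, 0, 0, 0, 0, 0.0006, -0.001, 0.029, 0, 0, 0, 0]}}

```text
t: 6.15
tool_pos: [0.4413, 0.2281, 0.0715]
orientation: [0.0, 0.826, 0.564, 0.0]
ft_force: [-0.4, -0.4, 0.2]
finger_gap: 0.393
grasp_force: 24.9
```

Emit:
{"fn": "jog_arm", "kwargs": {"series": [0, 0, 0.001, 0, 0, 0, 0, 0, 0, 0.002, 0, 0, 0, 0, 0, 0, 0.002, 0, 0, 0, 0, 0, 0, 0.002, 0, 0, 0, 0]}}

```text
t: 6.55
tool_pos: [0.4416, 0.2288, 0.0712]
orientation: [-0.0, 0.826, 0.564, 0.001]
ft_force: [-3.6, 0.7, 8.8]
finger_gap: 0.395
grasp_force: 25.9
```

Emit:
{"fn": "jog_arm", "kwargs": {"series": [0, 0, -0.001, 0, 0, 0, 0, 0, 0, -0.001, 0, 0, 0, 0.7, 0, 0, -0.001, 0, 0, 0, 1, 0, 0, -0.001, 0, 0, 0, 1, 0, 0, -0.001, 0, 0, 0, 1, 0, 0, -0.001, 0, 0, 0, 1, 0, 0, -0.03, 0, 0, 0, 1, 0, 0, -0.07, 0, 0, 0, 1, 0, 0, -0.11, 0, 0, 0, 1, 0, 0, -0.13, 0, 0, 0, 1]}}

```text
t: 7.55
tool_pos: [0.442, 0.2285, 0.2034]
orientation: [0.001, 0.826, 0.564, 0.003]
ft_force: [0.4, 0.6, 0.8]
finger_gap: 1.003
grasp_force: 0.0
```

```bash
python3 -c "
from h import *
from rig import imaging
go([.4814,.3292,.20],158.7)
ims=[]
for n in('top','side'):
  d=imaging.get_image(n);np.savez(n+'3.npz',**d)
  u=proj(d,[.45,.25,.05]).astype(int);print(n,u,proj(d,[.4419,.2276,.087]))
  ims.append(cv2.resize(d['img'][u[1]-50:u[1]+50,u[0]-65:u[0]+65],None,fx=4,fy=4,interpolation=cv2.INTER_CUBIC)[:,:400])
cv2.imwrite('pics/p3.png',np.hstack(ims))
"
```

```text
shift [1.081e-01 1.000e-04 3.700e-03] turn [-0.0054 -0.0064  3.1414] | t 7.55 tcp [0.442  0.2285 0.2034] F [0.4 0.6 0.8] M [0.02 0.05 0.01] q [ 0.41 -0.19  1.6  -0.    1.73  0.78] gap 1.003 0.0
top [268 238] [277.66030845 240.71849175]
side [323 227] [326.73604929 208.36551054]
```

View pics/p3.png

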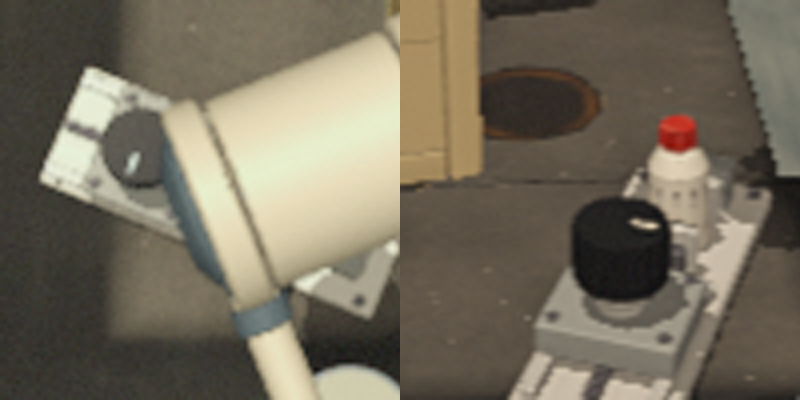

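The bottle stands upright and released, with its cap at crop (678,132), and the knob hasn't moved. Next I'll move over the knob and wind the wrist back half a turn.

Emit:
{"fn": "jog_arm", "kwargs": {"newtons": 20, "series": [0.01, 0, 0, 0, 0, -0.14, 1, 0.03, 0, 0, 0, 0, -0.29, 1, 0.05, 0, 0, 0, 0, -0.44, 1, 0.07, 0, 0, 0, 0, -0.58, 1, 0.09, 0, 0, 0, 0, -0.73, 1, 0.108, 0, 0, 0, 0, -0.88, 1, 0.108, 0, 0, 0, 0, -1.02, 1, 0.108, 0, 0, 0, 0, -1.17, 1, 0.108, 0, 0, 0, 0, -1.32, 1, 0.108, 0, 0, 0, 0, -1.47, 1]}}

```text
t: 8.65
tool_pos: [0.4799, 0.3285, 0.1967]
orientation: [-0.001, 0.231, 0.973, -0.001]
ft_force: [-0.2, -0.5, 0.1]
finger_gap: 1.0
grasp_force: 0.0
```

Emit:
{"fn": "jog_arm", "kwargs": {"series": [0, 0, 0, 0, 0, -0.14, 1, 0, 0, 0, 0, 0, -0.29, 1, 0, 0, 0, 0, 0, -0.44, 1, 0, 0, 0, 0, 0, -0.58, 1, 0, 0, 0, 0, 0, -0.73, 1, 0, 0, 0, 0, 0, -0.88, 1, 0, 0, 0, 0, 0, -1.02, 1, 0, 0, 0, 0, 0, -1.17, 1, 0, 0, 0, 0, 0, -1.32, 1, 0, 0, 0, 0, 0, -1.47, 1]}}

```text
t: 9.65
tool_pos: [0.4799, 0.3284, 0.1968]
orientation: [-0.001, -0.481, 0.877, -0.0]
ft_force: [0.4, 0.1, -0.4]
finger_gap: 1.003
grasp_force: 0.0
```

Emit:
{"fn": "jog_arm", "kwargs": {"series": [0, 0, 0, 0, 0, -0.14, 1, 0, 0, 0, 0, 0, -0.2, 1, 0, 0, 0, 0, 0, -0.2, 1, 0, 0, 0, 0, 0, -0.2, 1]}}

```text
t: 10.05
tool_pos: [0.4801, 0.3285, 0.1977]
orientation: [-0.001, -0.563, 0.827, -0.0]
ft_force: [0.5, 0.2, -0.4]
finger_gap: 1.006
grasp_force: 0.0
```

```bash
python3 - <<'E'
from h import *
from rig import imaging
go([.4814,.3292,.084],158.7)
T=dict(np.load("top0.npz"));S=dict(np.load("side0.npz"));S3=dict(np.load("side3.npz"))
def dark(d,c,r,thr=60):
    c=np.array(c,int);g=d["img"].max(2);x0,y0=c-r
    m=(g[y0:y0+2*r,x0:x0+2*r]<thr).astype(np.uint8)
    n,l,st,ce=cv2.connectedComponentsWithStats(m);i=1+st[1:,4].argmax();return st[i],ce[i]+[x0,y0],[x0,y0]
for d,c in((T,(239,223)),(S,(314,238)),(S3,(314,238))):
    st,ce,o=dark(d,c,24,75);print(st,ce,"bbox centre",st[0]+o[0]+(st[2]-1)/2,st[1]+o[1]+(st[3]-1)/2)
print("pred head centre",proj(T,[.4814,.3292,.095]),proj(S,[.4814,.3292,.078]))
E
```

```text
shift [-0.0013 -0.0011  0.1137] turn [ 0.0009 -0.0018 -0.0037] | t 10.05 tcp [0.4801 0.3285 0.1977] F [ 0.5  0.2 -0.4] M [ 0.06 -0.04 -0.07] q [ 0.54  0.04  1.39 -0.    1.72 -2.22] gap 1.006 0.0
[  0   0  18  26 204] [220.95098039 206.1127451 ] bbox centre 223.5 211.5
[ 10  12  29  27 558] [312.77956989 239.15412186] bbox centre 314.0 239.0
[ 11  12  26  27 551] [312.65880218 239.13974592] bbox centre 313.5 239.0
pred head centre [237.71346118 224.07282439] [312.77838361 237.71184994]
```

Emit:
{"fn": "jog_arm", "kwargs": {"series": [-0.001, -0.001, 0.04, 0, 0, 0, 1, -0.001, -0.001, 0.08, 0, 0, 0, 1, -0.001, -0.001, 0.105, 0, 0, 0, 1, -0.001, -0.001, 0.114, 0, 0, 0, 1, -0.001, -0.001, 0.114, 0, 0, 0, 1, -0.001, -0.001, 0.114, 0, 0, 0, 0.8]}}

```text
t: 10.65
tool_pos: [0.4824, 0.3297, 0.0868]
orientation: [0.001, -0.563, 0.826, -0.0]
ft_force: [-0.1, -0.2, 0.2]
finger_gap: 0.857
grasp_force: 0.0
```

Emit:
{"fn": "jog_arm", "kwargs": {"newtons": 20, "series": [0, 0, 0, 0, 0, 0, 0.65, 0, 0, 0, 0, 0, 0, 0.62, 0, 0, 0, 0, 0, 0, 0.59, 0, 0, 0, 0, 0, 0, 0.56, 0, 0, 0, 0, 0, 0, 0.5, 0, 0, 0, 0, 0, 0, 0.5, 0, 0, 0, 0, 0, 0, 0.5]}}

```text
t: 11.35
tool_pos: [0.4814, 0.3301, 0.0867]
orientation: [0.001, -0.564, 0.826, 0.0]
ft_force: [-5.8, 1.9, 5.1]
finger_gap: 0.584
grasp_force: 20.1
```

```bash
python3 -c "
from h import *
go([.4814,.3292,.084],158.7)"
```

```text
shift [ 0.0009 -0.0003  0.0027] turn [ 0.      0.0016 -0.0012] | t 11.35 tcp [0.4814 0.3301 0.0867] F [-5.8  1.9  5.1] M [ 0.22  0.76 -0.04] q [ 0.54  0.08  1.54  0.    1.52 -2.23] gap 0.584 20.1
```

Emit:
{"fn": "jog_arm", "kwargs": {"series": [0, 0.001, 0, 0, 0, 0, 0.5, 0, 0.001, 0, 0, 0, 0, 0.5, 0.0004, 0.001, 0, 0, 0, 0.05, 0.5, 0.0008, 0.001, 0, 0, 0, 0.1, 0.5, 0.0012, 0.001, 0, 0, 0, 0.15, 0.5, 0.0016, 0.001, 0, 0, 0, 0.2, 0.5, 0.0024, 0.001, 0, 0, 0, 0.3, 0.5, 0.0032, 0.001, 0, 0, 0, 0.4, 0.5, 0.004, 0.001, 0, 0, 0, 0.5, 0.5]}}

```text
t: 12.25
tool_pos: [0.4801, 0.3263, 0.0867]
orientation: [0.002, -0.34, 0.94, -0.0]
ft_force: [0.5, 0.7, 5.4]
finger_gap: 0.58
grasp_force: 20.2
```

```bash
cat >> h.py <<'E'
def kn():
    from rig import status, imaging
    s=status.observe(); a=np.radians(158.7); ys=np.array([.363,.932]); xs=np.array([.932,-.363])
    R=Rot.from_quat(s["orientation"],scalar_first=True).as_matrix()
    th=(158.7-np.degrees(np.arctan2(R[1,1],R[0,1])))%360
    f=s["ft_force"][:2]; p=s["tool_pos"][:2]-[.4814,.3301]
    print("th",round(np.radians(th),3),"travel",round(-p@ys*1e3,2),"side",round(p@xs*1e3,2),"z",s["tool_pos"][2].round(4),"F stage x,y",round(f@xs,1),round(f@ys,1),"Fz",round(s["ft_force"][2],1),"M",s["torque"].round(3),"t",s["t"],"grip",s["grasp_force"],"stage -y,+x in tool",(R.T@[*-ys,0]).round(3),(R.T@[*xs,0]).round(3))
E
python3 -c "
from h import *
kn()"
```

```text
th 0.505 travel 4.01 side 0.16 z 0.0867 F stage x,y 0.2 0.9 Fz 5.4 M [0.087 0.093 0.469] t 12.25 grip 20.187545120716095 stage -y,+x in tool [ 0.875 -0.484 -0.002] [-0.484 -0.875  0.002]
```

Emit:
{"fn": "jog_arm", "kwargs": {"series": [0.0007, -0.0004, 0, 0, 0, 0.1, 0.5, 0.0014, -0.0008, 0, 0, 0, 0.2, 0.5, 0.0021, -0.0012, 0, 0, 0, 0.3, 0.5, 0.0028, -0.0016, 0, 0, 0, 0.4, 0.5, 0.0035, -0.0019, 0, 0, 0, 0.5, 0.5, 0.0042, -0.0023, 0, 0, 0, 0.6, 0.5]}}

```text
t: 12.85
tool_pos: [0.4785, 0.3215, 0.0867]
orientation: [0.002, -0.047, 0.999, 0.0]
ft_force: [0.7, -0.6, 6.0]
finger_gap: 0.577
grasp_force: 20.2
```

```bash
python3 -c "
from h import *
kn()"
```

```text
th 1.105 travel 9.04 side 0.36 z 0.0867 F stage x,y 0.9 -0.3 Fz 6.0 M [-0.113  0.059  0.415] t 12.85 grip 20.197182297706604 stage -y,+x in tool [ 0.449 -0.894 -0.001] [-0.894 -0.449  0.003]
```

Emit:
{"fn": "jog_arm", "kwargs": {"series": [0.0002, -0.0004, 0, 0, 0, 0.05, 0.5, 0.0004, -0.0007, 0, 0, 0, 0.1, 0.5, 0.0005, -0.0011, 0, 0, 0, 0.15, 0.5, 0.0007, -0.0014, 0, 0, 0, 0.2, 0.5]}}

```text
t: 13.25
tool_pos: [0.4779, 0.32, 0.0867]
orientation: [0.002, 0.052, 0.999, 0.0]
ft_force: [0.0, -1.7, 5.3]
finger_gap: 0.578
grasp_force: 20.2
```

```bash
python3 -c "
from h import *
kn()"
```

```text
th 1.303 travel 10.72 side 0.39 z 0.0867 F stage x,y 0.6 -1.6 Fz 5.3 M [-0.268  0.04   0.414] t 13.25 grip 20.212670266628265 stage -y,+x in tool [ 0.264 -0.965 -0.001] [-0.965 -0.264  0.003]
```

Emit:
{"fn": "jog_arm", "kwargs": {"series": [0.0001, -0.0004, 0, 0, 0, 0.05, 0.5, 0.0002, -0.0008, 0, 0, 0, 0.1, 0.5, 0.0003, -0.0012, 0, 0, 0, 0.15, 0.5, 0.0003, -0.0016, 0, 0, 0, 0.2, 0.5]}}

```text
t: 13.65
tool_pos: [0.4773, 0.3184, 0.0867]
orientation: [0.001, 0.152, 0.988, 0.0]
ft_force: [-2.0, -0.7, 7.2]
finger_gap: 0.581
grasp_force: 20.3
```

```bash
python3 -c "
from h import *
kn()"
```

```text
th 1.503 travel 12.43 side 0.42 z 0.0867 F stage x,y -1.6 -1.4 Fz 7.2 M [-0.323  0.286  0.36 ] t 13.65 grip 20.259576737880707 stage -y,+x in tool [ 0.067 -0.998 -0.001] [-0.998 -0.067  0.003]
```

Emit:
{"fn": "jog_arm", "kwargs": {"series": [0, -0.0004, 0, 0, 0, 0.05, 0.5, 0, -0.0008, 0, 0, 0, 0.1, 0.5, 0, -0.0012, 0, 0, 0, 0.15, 0.5, 0, -0.0016, 0, 0, 0, 0.2, 0.5]}}

```text
t: 14.05
tool_pos: [0.4766, 0.3168, 0.0867]
orientation: [0.001, 0.249, 0.968, 0.0]
ft_force: [-2.3, -1.6, 6.7]
finger_gap: 0.578
grasp_force: 20.3
```

```bash
python3 -c "
from h import *
kn()"
```

```text
th 1.703 travel 14.14 side 0.41 z 0.0867 F stage x,y -1.6 -2.4 Fz 6.7 M [-0.358  0.341  0.394] t 14.05 grip 20.29514729976654 stage -y,+x in tool [-0.133 -0.991 -0.001] [-0.991  0.133  0.002]
```

Emit:
{"fn": "jog_arm", "kwargs": {"series": [-0.0001, -0.0004, 0, 0, 0, 0.05, 0.5, -0.0001, -0.0008, 0, 0, 0, 0.1, 0.5, -0.0002, -0.0012, 0, 0, 0, 0.15, 0.5, -0.0003, -0.0016, 0, 0, 0, 0.2, 0.5]}}

```text
t: 14.45
tool_pos: [0.476, 0.3152, 0.0867]
orientation: [0.001, 0.345, 0.939, 0.0]
ft_force: [-2.0, -0.7, 8.2]
finger_gap: 0.579
grasp_force: 20.3
```

```bash
python3 -c "
from h import *
kn()"
```

```text
th 1.903 travel 15.81 side 0.39 z 0.0867 F stage x,y -1.7 -1.4 Fz 8.2 M [-0.368  0.436  0.504] t 14.45 grip 20.295422673225403 stage -y,+x in tool [-0.327 -0.945 -0.   ] [-0.945  0.327  0.002]
```

Emit:
{"fn": "jog_arm", "kwargs": {"series": [-0.0001, -0.0002, 0, 0, 0, 0.03, 0.5, -0.0002, -0.0005, 0, 0, 0, 0.06, 0.5]}}

```text
t: 14.65
tool_pos: [0.4758, 0.3148, 0.0867]
orientation: [0.001, 0.372, 0.928, 0.0]
ft_force: [-2.0, -1.2, 6.7]
finger_gap: 0.578
grasp_force: 20.3
```

```bash
python3 - <<'E'
from h import *
from rig import imaging
kn()
S3=dict(np.load("side3.npz"));d=imaging.get_image("side");np.savez("side4.npz",**d)
kn()
for e in(S3,d):
    h=cv2.cvtColor(e["img"],cv2.COLOR_BGR2HSV)[185:230,305:350]
    m=((h[...,0]<8)|(h[...,0]>172))&(h[...,1]>150)&(h[...,2]>90);ys,xs=np.nonzero(m);c=(xs.mean()+305,ys.mean()+185)
    P=onz(e,c,.014+.073);q=P[:2]-[.456,.2639];print(c,len(xs),P,"stage x,y mm",q@[932,-363],q@[363,932])
cv2.imwrite("pics/p4.png",cv2.resize(d["img"][170:290,270:380],None,fx=5,fy=5,interpolation=cv2.INTER_CUBIC))
E
```

```text
th 1.962 travel 16.32 side 0.37 z 0.0867 F stage x,y -1.4 -1.9 Fz 6.7 M [-0.289  0.405  0.485] t 14.65 grip 20.296094119548798 stage -y,+x in tool [-0.382 -0.924 -0.   ] [-0.924  0.382  0.002]
th 1.964 travel 16.35 side 0.39 z 0.0867 F stage x,y -1.7 -2.4 Fz 7.8 M [-0.404  0.42   0.482] t 14.7 grip 20.32157599925995 stage -y,+x in tool [-0.383 -0.924 -0.   ] [-0.924  0.383  0.002]
(np.float64(327.0571428571429), np.float64(209.84285714285716)) 70 [0.44190213 0.23412534 0.087     ] stage x,y mm -2.331016165963518 -32.867507374932714
(np.float64(331.3333333333333), np.float64(205.66666666666666)) 3 [0.43024564 0.21616851 0.087     ] stage x,y mm -6.676531400398207 -53.83458374469075
```

View pics/p4.png

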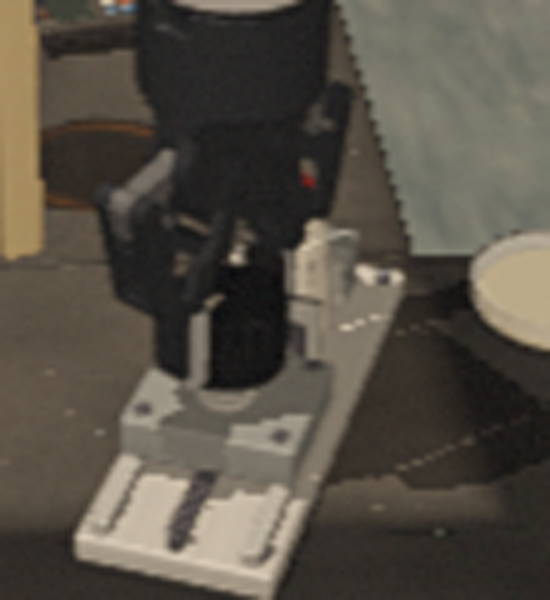

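The gripper hides the bottle here, with only a bit of the red cap visible at crop (308,178). The torque rose from about 0.40 to 0.485 between 1.7 and 1.9 rad, which fits the jaw meeting the seated bottle. I'll turn slightly more, then let go and look.

Emit:
{"fn": "jog_arm", "kwargs": {"series": [-0.0001, -0.0002, 0, 0, 0, 0.02, 0.5, -0.0001, -0.0003, 0, 0, 0, 0.04, 0.5, -0.0001, -0.0003, 0, 0, 0, 0.04, 0.5]}}

```text
t: 15.0
tool_pos: [0.4757, 0.3144, 0.0867]
orientation: [0.001, 0.391, 0.921, 0.0]
ft_force: [-1.3, -1.5, 6.8]
finger_gap: 0.577
grasp_force: 20.3
```

```bash
python3 -c "
from h import *
kn()"
```

```text
th 2.002 travel 16.67 side 0.36 z 0.0867 F stage x,y -0.7 -1.8 Fz 6.8 M [-0.391  0.416  0.442] t 15.0 grip 20.339258015155792 stage -y,+x in tool [-0.418 -0.909 -0.   ] [-0.909  0.418  0.002]
```

Emit:
{"fn": "jog_arm", "kwargs": {"series": [0, 0, 0, 0, 0, 0, 0.7, 0, 0, 0, 0, 0, 0, 0.9, 0, 0, 0, 0, 0, 0, 1, 0, 0, 0, 0, 0, 0, 1, 0, 0, -0.02, 0, 0, 0, 1, 0, 0, -0.06, 0, 0, 0, 1, 0, 0, -0.1, 0, 0, 0, 1, 0, 0, -0.14, 0, 0, 0, 1, 0, 0, -0.16, 0, 0, 0, 1, 0, 0, -0.16, 0, 0, 0, 1]}}

```text
t: 16.0
tool_pos: [0.4762, 0.3152, 0.2496]
orientation: [0.002, 0.391, 0.921, 0.003]
ft_force: [-0.1, -0.4, -0.5]
finger_gap: 1.003
grasp_force: 0.0
```

```bash
python3 - <<'E'
from h import *
from rig import imaging
kn()
S3=dict(np.load("side3.npz"));d=imaging.get_image("side");np.savez("side5.npz",**d)
for e in(S3,d):
    h=cv2.cvtColor(e["img"],cv2.COLOR_BGR2HSV)[185:230,305:350]
    m=((h[...,0]<8)|(h[...,0]>172))&(h[...,1]>150)&(h[...,2]>90);ys,xs=np.nonzero(m);c=(xs.mean()+305,ys.mean()+185)
    P=onz(e,c,.014+.073);q=P[:2]-[.456,.2639];print(c,len(xs),"stage x,y mm",q@[932,-363],q@[363,932])
f=lambda e:cv2.resize(e["img"][180:290,280:360],None,fx=5,fy=5,interpolation=cv2.INTER_CUBIC)
cv2.imwrite("pics/p5.png",np.hstack([f(S3),f(d)]))
E
```

```text
th 2.002 travel 15.75 side 0.59 z 0.2496 F stage x,y 0.1 -0.4 Fz -0.5 M [ 0.005 -0.003 -0.018] t 16.0 grip 0.0 stage -y,+x in tool [-0.418 -0.909 -0.005] [-0.909  0.418  0.005]
(np.float64(327.0571428571429), np.float64(209.84285714285716)) 70 stage x,y mm -2.331016165963518 -32.867507374932714
(np.float64(327.63235294117646), np.float64(207.9264705882353)) 68 stage x,y mm -1.36232993299592 -41.45305054096147
```

View pics/p5.png

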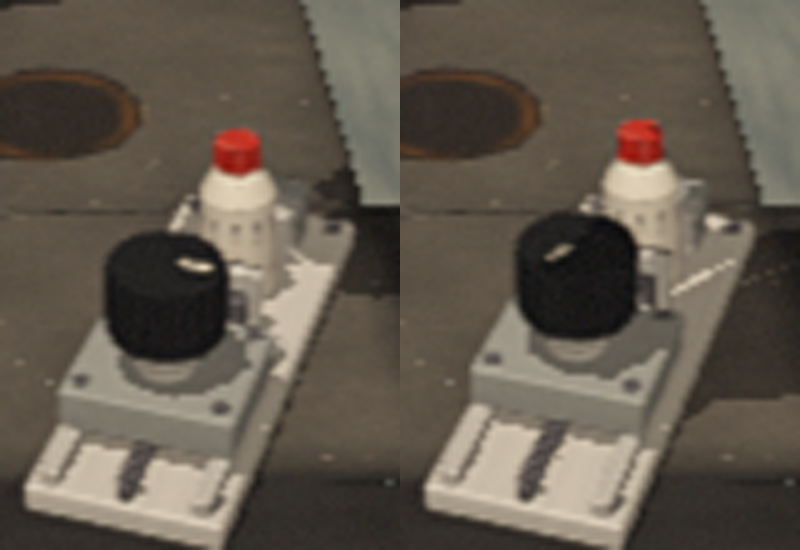

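```bash
python3 - <<'E'
from h import *
T=dict(np.load("top0.npz"))
def st(p,z):
    q=onz(T,(p[0]/5+205-.4,p[1]/5+195-.4),z)[:2]-[.4560,.2639]; return (q@[932,-363]).round(1),(q@[363,932]).round(1)
for p in [(328,180),(302,262),(320,180),(295,258)]: print(p,st(p,.045))
print("V top back",st((468,228),.045),st((440,318),.045), "knob",st((168,150),.095))
# intensity profile along stage y at x=0,+-12, z=.045
g=cv2.cvtColor(T["img"],cv2.COLOR_BGR2GRAY).astype(np.float32)
o=np.array([.456,.2639]);xs=np.array([.932,-.363]);ys=np.array([.363,.932])
Y=np.arange(-32,6,1.)
acc=[]
for x in (-12,-6,6,12):
    uv=np.array([proj(T,[*(o+x*1e-3*xs+y*1e-3*ys),.045]) for y in Y],np.float32)
    acc.append(cv2.remap(g,uv[:,0].reshape(1,-1),uv[:,1].reshape(1,-1),cv2.INTER_LINEAR)[0])
print(list(zip(Y.astype(int).tolist(),np.mean(acc,0).round().astype(int).tolist())))
E
```

```text
(328, 180) (np.float64(19.7), np.float64(-11.2))
(302, 262) (np.float64(-25.1), np.float64(-14.9))
(320, 180) (np.float64(18.1), np.float64(-7.3))
(295, 258) (np.float64(-24.5), np.float64(-10.7))
V top back (np.float64(24.3), np.float64(-88.3)) (np.float64(-24.6), np.float64(-92.3)) knob (np.float64(-0.8), np.float64(68.4))
[(-32, 228), (-31, 228), (-30, 228), (-29, 228), (-28, 228), (-27, 228), (-26, 228), (-25, 228), (-24, 228), (-23, 227), (-22, 226), (-21, 223), (-20, 215), (-19, 204), (-18, 191), (-17, 178), (-16, 164), (-15, 152), (-14, 136), (-13, 119), (-12, 110), (-11, 111), (-10, 134), (-9, 164), (-8, 193), (-7, 211), (-6, 217), (-5, 219), (-4, 211), (-3, 200), (-2, 188), (-1, 176), (0, 168), (1, 162), (2, 158), (3, 153), (4, 150), (5, 148)]
```

The jaw face started at about y = -14 mm, so contact was due at about 1.75 rad, which agrees with the torque step. At 2.0 rad the jaw should press with about 16 N. The hand is clear, so I'm handing in.

```bash
python3 -c "
from rig import workorder
print(workorder.sign_off())"
```

```text
the job is handed in; nothing more can be done
None
```

I handed the job in: the bottle stands upright in the V stop with the knob turned about 2.0 rad, and I estimate the jaw holds it with about 16 N (from the knob torque and jaw position, not measured directly); sign-off returned no verdict.

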